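# Find the parts case that rattles and hold it out over the tray

## Robot

A 7-joint arm with a two-finger parallel gripper is mounted at the origin on the work surface. World frame = base frame: x ahead of the robot, y to its left, z up, the work surface at z = 0. Lengths are in m, angles in rad, forces in N, time in s.
With the tool pointing down it reaches from about 0.425 to 0.925 m from the base axis. Payload 6.8 kg.
Tool frame: the origin (TCP) lies at the very end of the fingers, on their centre line; the grasp point (between the pads) lies 19 mm behind it; z points along the fingers, y is the line along which they close (so a half turn about z gives the same grasp; the last joint's range is limited). The gripper opens to 85 mm and grips with 20 to 120 N. Pads are 22 mm wide; open, the fingers measure 114 mm over their backs; the gripper's body (76 mm by 85 mm) begins 54 mm behind the grasp point. The pads swing forward as they close: fully open they stand 13 mm farther back than shut.
Start: joints at [1.171, 0.477, 0.022, 1.555, -0.011, 1.109, -0.083], TCP at [0.194, -0.646, 0.231] pointing down, gripper open.
Joint ranges: [-2.96, 2.96], [-0.34, 2.1], [-1.41, 1.46], [0.24, 2.44], [-1.37, 4.51], [0.17, 1.92], [-2.96, 2.96]. Speed limits (rad/s): [2.39, 2.39, 3.14, 3.14, 3.14, 3.14, 3.14].

## Interface

Orientations are given as a unit quaternion [w, x, y, z].
In Python, from station import bot gives the robot as it stands.
- The arm moves only by the tool jog_arm, never from a script. Its argument "motion" is a list of rows, each a list of 7 numbers: the turn, a rotation vector about the tool's x, y, z in rad, then the shift along the tool's x, y, z in mm, then the finger opening in mm, from 0 to 85.4. A call has 1 to 10 rows; each row is the pose to reach, as a shift and turn from the pose commanded when the call began, along the tool's axes at that moment; what a row does not reach only later rows make up. A row lasts 1/8 s, in which the tool goes at most 62.5 mm and 10.7 degrees, less where a joint would pass 70% of its speed; a pose out of reach is approached as far as the arm can. A call with a gripper value outside its range is refused whole. The fingers move at their own pace and stop on an object; "grip_force" is the grip in N (left out, the last holds). Time passes only in rows, so rows that repeat a pose let the fingers close. It gives the time, the measured TCP pose, the force, the opening and the grip force at its end, in the units of the state.
- bot.get_obs(): the state, without advancing time (a new reading comes with each control period).
- bot.read_camera(name): name is "scene" or "side" or "wrist"; returns a dict with "pixels" (420x560x3 uint8, red, green, blue), "camera_matrix" (3x3 intrinsics, pixels), "distortion" ([k1, k2, p1, p2, k3] as OpenCV has them; the pictures are not rectified), "T" (4x4, takes a point from camera to world coordinates); the wrist camera has in their place "tool_from_camera" (4x4, takes a point from camera to tool coordinates, whose origin is the TCP and whose axes are the flange's). Camera axes: x right, y down, z forward; pixel columns grow to the right and rows downward; lengths in m; the calibration is good to about 2 mm. A picture is of the moment at which its call begins: read the wrist's pose just before it. There is no depth.
- bot.hand_in(): hands the job in; it is judged then, once.
Trained networks look in a picture, given as the dict that the camera call returned (one of the last four; its "shot" number tells which), for a name from the list of things; names that differ only in an ending like _2 or _b are one class to them, and where a whole thing is asked for, a point or a joint stands for the part that bears it (a point fixed in the world has none). Each returns a list of dicts, best first, with "score" (0 to 1); they miss things now and then, are a little off and sometimes report something else, mostly with a low value. They report only what shows in the picture. A call takes as long as a camera call.
- bot.spot_in(thing, picture): "xy" ([column, row] in pixels, amid what is visible of it).
- bot.tip_of(thing, picture): "xy" ([column, row] in pixels: a listed point, or the origin of a listed thing).
The state is a dict: "t": time; "q": joint angles; "joint_vel": joint speeds; "joint_torque": joint torques, N m; "eef_pos": TCP position; "tool_rot": TCP orientation; "contact_force": force on the tool from outside, world axes, zero at the start; "torque": the same for the moment, N m; "gripper_width": opening from 0.0 (shut) to 1.0 (fully open); "grasp_force": force on a finger pad.
Only numpy, scipy, OpenCV 4.12 (cv2) and the standard library are available. Lean on these libraries where they do the work, as an engineer would, in place of code of your own. Each camera call takes 0.05 s, during which the arm holds its last target. There are 200 camera calls.

## Task

Three sealed parts cases stand in a row; two are packed tight and one has a loose ball inside. Pick them up and shake them to find the one that rattles, putting each one that does not back upright where it stood. Finish while holding the rattling case out over the middle of the empty tray, about a hand's breadth above it, level and still, with its long sides in line with the tray's (either way round), for a colleague to open: do not set it down or let go, never bring a quiet case over the tray, and leave the other things on the bench alone.

Things in the scene. Friction and masses are not known exactly. Their poses are not given: they have to be found in the camera images.
- case_a: sealed grey case, black latch at one end, 130 long (x, to the latch) x 52 wide (y) x 50 mm high; origin at the centre of its underside. All look alike, weigh 250 to 320 g, take any place in the row; grip across the width from above. One holds a loose 31 mm, 120 g steel ball that rolls 90 mm end to end when shaken or tilted over 10 degrees and stays there when level; in the others nothing moves.
- case_b: sealed grey case, black latch at one end, 130 long (x, to the latch) x 52 wide (y) x 50 mm high; origin at the centre of its underside. All look alike, weigh 250 to 320 g, take any place in the row; grip across the width from above. One holds a loose 31 mm, 120 g steel ball that rolls 90 mm end to end when shaken or tilted over 10 degrees and stays there when level; in the others nothing moves.
- case_c: sealed grey case, black latch at one end, 130 long (x, to the latch) x 52 wide (y) x 50 mm high; origin at the centre of its underside. All look alike, weigh 250 to 320 g, take any place in the row; grip across the width from above. One holds a loose 31 mm, 120 g steel ball that rolls 90 mm end to end when shaken or tilted over 10 degrees and stays there when level; in the others nothing moves.
- tray: shallow open aluminium tray fixed to the bench on the far side of the mat, 170 long (x) x 120 wide (y) x 22 mm high; origin at the centre of its underside, x along its length
- socket: steel socket, cylinder 28 mm across, 36 mm high; bystander standing on the bench, origin at the centre of its underside; leave alone
- bushing: brass bushing, ring 32 mm across, 30 mm high; bystander standing on the bench, origin at the centre of its underside; leave alone
- tape_roll: brown tape roll lying flat, 90 mm across, 22 mm high; bystander standing on the bench, origin at the centre of its underside; leave alone
- jar: glass jar with black cap, 60 mm across, 75 mm high; bystander standing on the bench, origin at the centre of its underside; leave alone
- wheel: black rubber wheel lying flat, 92 mm across, 26 mm high; bystander standing on the bench, origin at the centre of its underside; leave alone
- offcut: aluminium profile offcut, 90 x 30 x 30 mm; bystander standing on the bench, origin at the centre of its underside; leave alone

How it is judged:
By the outcome, as a careful person would: the job done as asked, in the order asked, and still so for the second after the job is handed in, while the arm keeps its last pose, push and grip.
It also fails if it takes over 72 s, if anything falls off the work surface, if the arm or the gripper's body presses on something with over 40 N, if the wrist force passes 120 N, or if a joint passes its speed limit or range.

## Working session

There is one attempt and no reset: what is moved stays moved. The work goes in short steps, Python scripts to look and compute and a tool call to move; the robot and the scene stay as the last step left them, time stands still between calls to the robot, and variables do not carry over. Pictures are saved under pics/ and viewed, at most 10 in all, crops included, and the job is handed in when it is done.

Besides the shell and the picture viewer there is one more tool, called as a command line: name --pt "numbers of a row" for each row, then --argument value for the rest. jog_arm: Moves the arm, as the interface text tells. Its arguments: {"type":"object","properties":{"motion":{"type":"array"},"grip_force":{"type":"number"}},"required":["motion"]}

```bash
mkdir -p pics; ls; cat > h.py <<'E'
import numpy as np, cv2
from station import bot
from scipy.spatial.transform import Rotation as R
def topix(cam,P):
    T=np.linalg.inv(cam["T"]); P=np.atleast_2d(P)
    return cv2.projectPoints(P@T[:3,:3].T+T[:3,3],np.zeros(3),np.zeros(3),np.array(cam["camera_matrix"],float),np.array(cam["distortion"],float))[0][:,0]
def ground(cam,xy,z):
    u=cv2.undistortPoints(np.array([[xy]],float),np.array(cam["camera_matrix"],float),np.array(cam["distortion"],float))[0,0]
    T=np.array(cam["T"]); d=T[:3,:3]@[u[0],u[1],1]; o=T[:3,3]
    return o+d*(z-o[2])/d[2]
def rot(o): 
    q=o["tool_rot"]; return R.from_quat([q[1],q[2],q[3],q[0]])
E
python3 - <<'E'
from h import *
o=bot.get_obs(); print(o)
for n in ("scene","side"):
    c=bot.read_camera(n); cv2.imwrite(f"pics/{n}0.png",c["pixels"][:,:,::-1]); print(n,np.round(c["T"],3).tolist())
    for t in ("case_a","tray"):
        for d in bot.tip_of(t,c)[:5]: print(t,np.round(d["xy"],1),round(d["score"],2),np.round(ground(c,d["xy"],0),3))
E
```

```text
pics
{'t': 0.0, 'q': array([ 1.17088804,  0.47779605,  0.02228932,  1.55643374, -0.0115261 ,
        1.10930696, -0.08310898]), 'joint_vel': array([ 0.00095344,  0.00086135,  0.00090281, -0.00050987,  0.00039097,
        0.00101607, -0.00014268]), 'joint_torque': array([ 1.50854544e-04, -5.96446288e+01,  1.60803694e+00, -2.81194443e+01,
        1.24262972e-02,  9.39245423e-03, -8.95283421e-06]), 'eef_pos': array([ 0.19404167, -0.64589463,  0.23033493]), 'tool_rot': array([-8.91589998e-04,  9.89371111e-01,  1.45409696e-01, -1.75764564e-04]), 'contact_force': array([ 0.34577438, -0.07979363, -0.23441279]), 'torque': array([ 0.00690471, -0.0296455 ,  0.06783529]), 'grasp_force': 0.0, 'gripper_width': 1.0013449892678443}
scene [[0.299, 0.681, -0.668, 1.602], [0.954, -0.218, 0.204, -0.303], [-0.007, -0.699, -0.715, 1.166], [0.0, 0.0, 0.0, 1.0]]
case_a [269.3 198.9] 0.81 [0.463 0.017 0.   ]
case_a [333.1 183.7] 0.71 [0.459 0.246 0.   ]
case_a [187.8 216.6] 0.57 [ 0.46  -0.255  0.   ]
case_a [160.5 277.8] 0.38 [ 0.676 -0.373  0.   ]
tray [256.2 260. ] 0.83 [ 0.698 -0.094  0.   ]
side [[-0.983, -0.128, 0.135, 0.391], [-0.185, 0.736, -0.652, 0.865], [-0.016, -0.665, -0.746, 1.017], [0.0, 0.0, 0.0, 1.0]]
case_a [312.3 216.6] 0.85 [0.471 0.018 0.   ]
case_a [329.9 161.8] 0.75 [ 0.445 -0.248  0.   ]
case_a [302.8 277.7] 0.64 [0.467 0.245 0.   ]
tray [255.7 175.7] 0.8 [ 0.692 -0.133  0.   ]
tray [312.4 217.4] 0.6 [0.471 0.021 0.   ]
tray [327.5 163.4] 0.37 [ 0.452 -0.238  0.   ]
```

View pics/scene0.png

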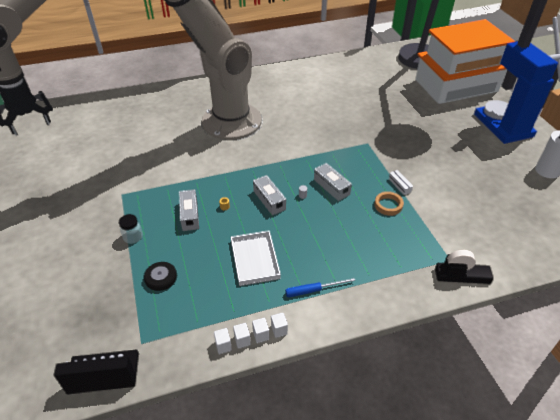

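View pics/side0.png

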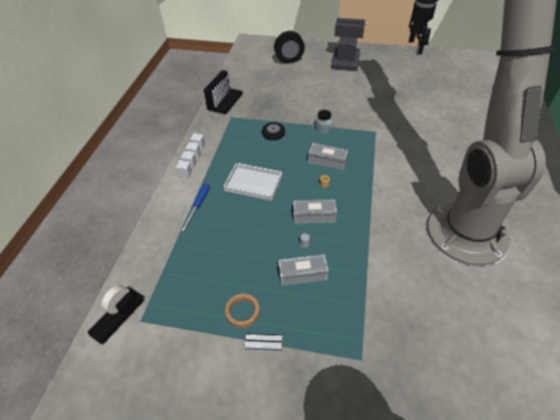

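The scene view shows three cases at about (188,210), (269,195) and (332,181), each with its latch toward the far (+x) side. The tray is at (255,258), the bushing (224,203) and socket (303,192) sit between the cases, and the jar is at (130,228). I'll fit boxes to the silhouettes in both views.

```bash
cat > fit.py <<'E'
from h import *
from scipy.optimize import minimize
def box(p,L,W,H):
    c,s=np.cos(p[2]),np.sin(p[2])
    return np.array([[p[0]+c*a-s*b,p[1]+s*a+c*b,z] for a in(-L/2,L/2) for b in(-W/2,W/2) for z in(0,H)])
def mask(c):
    hsv=cv2.cvtColor(c["pixels"],cv2.COLOR_RGB2HSV).astype(int)
    teal=(hsv[...,0]>75)&(hsv[...,0]<105)&(hsv[...,1]>90)
    return (~teal).astype(np.float32)
def fit(cams,p0,dims,r=0.03):
    data=[]
    for c in cams:
        hull=cv2.convexHull(topix(c,box(p0,*dims)).astype(np.float32))
        x,y,w,h=cv2.boundingRect(hull); x-=7;y-=7;w+=14;h+=14
        m=cv2.resize(mask(c)[y:y+h,x:x+w],None,fx=4,fy=4,interpolation=cv2.INTER_LINEAR)
        data.append((c,x,y,m))
    def cost(p):
        s=0
        for c,x,y,m in data:
            q=(topix(c,box(p,*dims))-[x,y]+.5)*4-.5
            im=np.zeros(m.shape,np.uint8); cv2.fillConvexPoly(im,cv2.convexHull(np.round(q*16).astype(np.int32)),1,shift=4)
            s+=1-np.minimum(im,m).sum()/np.maximum(im,m).sum()
        return s/len(data)
    best=min((minimize(cost,[p0[0],p0[1],p0[2]+a],method="Nelder-Mead",options=dict(initial_simplex=[[p0[0]-.01,p0[1]-.01,p0[2]+a-.1],[p0[0]+.015,p0[1],p0[2]+a],[p0[0],p0[1]+.015,p0[2]+a],[p0[0],p0[1],p0[2]+a+.15]])) for a in(-.3,0,.3)),key=lambda r:r.fun)
    return best.x,best.fun
def draw(c,fits):
    im=cv2.resize(c["pixels"][:,:,::-1],None,fx=3,fy=3,interpolation=cv2.INTER_CUBIC)
    for p,d in fits:
        q=(topix(c,box(p,*d))+.5)*3
        for i in range(8):
            for j in range(i):
                if bin(i^j).count("1")==1: cv2.line(im,tuple(int(v) for v in q[i]),tuple(int(v) for v in q[j]),(0,0,255),1)
    return im
C=(.130,.052,.050);T=(.170,.120,.022)
E
python3 - <<'E'
from fit import *
cams=[bot.read_camera(n) for n in("scene","side")]
F=[]
for p0,d in (((.455,-.25,0),C),((.465,.017,.2),C),((.46,.245,.2),C),((.69,-.11,-.1),T)):
    p,f=fit(cams,p0,d); F.append((p,d)); print(np.round(p,4),round(f,3),[np.round(fit([c],p0,d)[0],3).tolist() for c in cams])
a=draw(cams[0],F)[480:880,450:1100]; b=draw(cams[1],F)[400:880,640:1120]
cv2.imwrite("pics/f0.png",a);cv2.imwrite("pics/f1.png",b)
for n in("bushing","socket","jar"):
    for c in cams:
        for k in bot.tip_of(n,c)[:1]: print(n,np.round(ground(c,k["xy"],0),3),round(k["score"],2))
E
```

```text
[ 0.4538 -0.2492 -0.1604] 0.225 [[0.454, -0.249, -0.16], [0.456, -0.248, -0.242]]
[0.4672 0.0153 0.2234] 0.184 [[0.467, 0.015, 0.211], [0.465, 0.015, 0.297]]
[0.4699 0.2359 0.3242] 0.191 [[0.47, 0.235, 0.33], [0.468, 0.236, 0.357]]
[ 0.6925 -0.0973 -0.1022] 0.172 [[0.693, -0.097, -0.095], [0.691, -0.093, -0.135]]
bushing [ 0.47  -0.142  0.   ] 0.61
bushing [ 0.445 -0.13   0.   ] 0.41
socket [0.478 0.135 0.   ] 0.53
socket [0.474 0.132 0.   ] 0.62
jar [ 0.479 -0.437  0.   ] 0.68
jar [ 0.488 -0.417  0.   ] 0.58
```

View pics/f0.png

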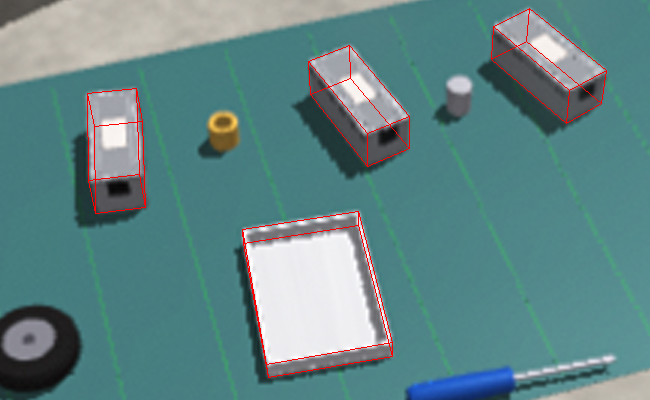

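View pics/f1.png

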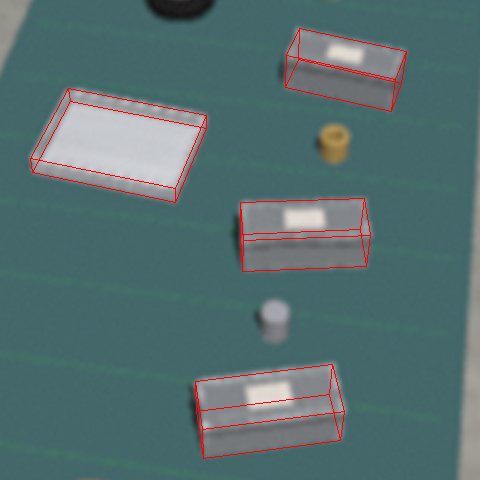

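```bash
cat > plan.py <<'E'
from h import *
import sys
# targets: x y z yaw [pitch about tool y] ; several as chained absolute poses from the present one
def go(*ts):
    o=bot.get_obs(); r=rot(o); p=np.array(o["eef_pos"])
    for t in ts:
        y=t[3]; Rt=R.from_matrix(np.array([[np.cos(y),np.sin(y),0],[np.sin(y),-np.cos(y),0],[0,0,-1]]).T.T)
        if len(t)>4: Rt=Rt*R.from_euler("y",t[4])
        print(t,"turn",np.round((r.inv()*Rt).as_rotvec(),4),"shift",np.round(r.inv().apply(np.array(t[:3])-p)*1e3,1))
def st():
    o=bot.get_obs(); x=rot(o).as_matrix()
    print("t",round(o["t"],2),"pos",np.round(o["eef_pos"],4),"yaw",round(np.arctan2(x[1,0],x[0,0]),4),"zax",np.round(x[:,2],3),"q",np.round(o["q"],2),"w",round(o["gripper_width"],3),"gf",round(o["grasp_force"],1),"F",np.round(o["contact_force"],2),"M",np.round(o["torque"],3))
st(); go(*eval("["+",".join(sys.argv[1:])+"]"))
E
python3 plan.py "(.454,-.249,.17,-.16)"
```

```text
t 0.7 pos [ 0.1942 -0.6465  0.2313] yaw 0.2918 zax [ 0. -0. -1.] q [ 1.17  0.48  0.02  1.56 -0.01  1.11 -0.08] w 1.001 gf 0.0 F [ 0.13 -0.86  0.54] M [-0.02   0.033  0.04 ]
(0.454, -0.249, 0.17, -0.16) turn [ 1.000e-04 -0.000e+00  4.518e-01] shift [ 363.2 -306.    61.3]
```

jog_arm --pt "0 0 0.03 25 -21 4 85" --pt "0 0 0.09 72 -60 12 85" --pt "0 0 0.16 119 -100 20 85" --pt "0 0 0.22 166 -140 28 85" --pt "0 0 0.28 213 -179 36 85" --pt "0 0 0.33 260 -219 44 85" --pt "0 0 0.38 305 -257 52 85" --pt "0 0 0.42 340 -286 58 85" --pt "0 0 0.452 363 -306 61 85" --pt "0 0 0.452 363 -306 61 85"

```text
t: 1.95
eef_pos: [0.4554, -0.2463, 0.1703]
tool_rot: [-0.0, 0.997, -0.077, 0.0]
contact_force: [-0.4, -0.4, 0.3]
gripper_width: 0.997
grasp_force: 0.0
```

```bash
cat > wr.py <<'E'
from fit import *
def wcam():
    o=bot.get_obs(); c=bot.read_camera("wrist"); T=np.eye(4); T[:3,:3]=rot(o).as_matrix(); T[:3,3]=o["eef_pos"]
    c["T"]=T@np.array(c["tool_from_camera"]); return c
E
python3 plan.py "(.454,-.249,.015,-.16)"; python3 - <<'E'
from wr import *
c=wcam(); p=(.4538,-.2492,-.16); print(fit([c],p,C)); cv2.imwrite("pics/w1.png",cv2.resize(draw(c,[(p,C)]),(700,525)))
E
```

```text
t 1.95 pos [ 0.4554 -0.2463  0.1703] yaw -0.1551 zax [ 0.001  0.001 -1.   ] q [ 0.45  0.3  -0.09  1.98  0.03  0.86 -1.38] w 0.997 gf 0.0 F [-0.35 -0.37  0.26] M [-0.044  0.005 -0.042]
(0.454, -0.249, 0.015, -0.16) turn [-0.001  -0.0004  0.0049] shift [ -1.    3.  155.3]
(array([ 0.45996913, -0.25046509, -0.15548273]), np.float64(0.2696455121040344))
```

View pics/w1.png

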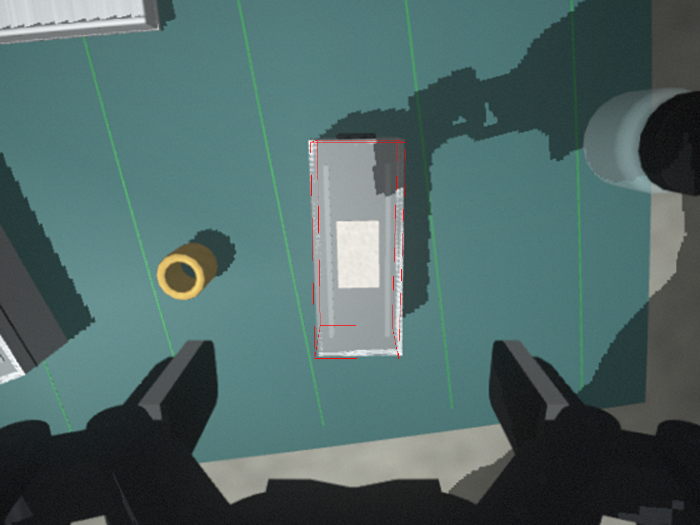

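The wrist view shows the first case at (357,245), and the predicted outline lies on it to within about 2 mm. The bushing (180,275) and jar (640,130) are clear of the fingers, so I'll descend and grip.

jog_arm --pt "0 0 0 0 3 20 85" --pt "0 0 0 0 3 55 85" --pt "0 0 0 0 3 90 85" --pt "0 0 0 0 3 120 85" --pt "0 0 0 0 3 142 85" --pt "0 0 0 0 3 155 85" --pt "0 0 0 0 3 155 85" --pt "0 0 0 0 3 155 40" --pt "0 0 0 0 3 155 40" --pt "0 0 0 0 3 155 40" --grip_force 60

```text
t: 3.25
eef_pos: [0.4542, -0.2522, 0.0165]
tool_rot: [0.0, 0.997, -0.08, 0.001]
contact_force: [-0.2, 0.4, 4.7]
gripper_width: 0.599
grasp_force: 63.4
```

jog_arm --pt "0 0 0 0 0 0 40" --pt "0 0 0 0 0 0 40"

```text
t: 3.5
eef_pos: [0.4543, -0.2521, 0.0165]
tool_rot: [0.0, 0.997, -0.08, 0.001]
contact_force: [-0.2, 1.4, 5.2]
gripper_width: 0.599
grasp_force: 63.4
```

```bash
python3 plan.py
```

```text
t 3.5 pos [ 0.4543 -0.2521  0.0165] yaw -0.1599 zax [ 0.002 -0.001 -1.   ] q [ 0.44  0.54 -0.07  2.07  0.07  0.53 -1.41] w 0.599 gf 63.4 F [-0.17  1.43  5.23] M [0.248 0.144 0.023]
```

jog_arm --pt "0 0 0 0 0 -10 40" --pt "0 0 0 0 0 -40 40" --pt "0 0 0 0 0 -75 40" --pt "0 0 0 0 0 -110 40" --pt "0 0 0 0 0 -135 40" --pt "0 0 0 0 0 -150 40" --pt "0 0 0 0 0 -150 40"

```text
t: 4.38
eef_pos: [0.4536, -0.2522, 0.1661]
tool_rot: [0.0, 0.997, -0.08, 0.001]
contact_force: [0.2, 0.1, -2.8]
gripper_width: 0.598
grasp_force: 63.4
```

jog_arm --pt "0 0.1 0 0 0 0 40" --pt "0 0.25 0 0 0 0 40" --pt "0 0.38 0 0 0 0 40" --pt "0 0.38 0 0 0 0 40" --pt "0 0.38 0 0 0 0 40" --pt "0 0.25 0 0 0 0 40" --pt "0 0.1 0 0 0 0 40" --pt "0 0 0 0 0 0 40" --pt "0 0 0 0 0 0 40" --pt "0 0 0 0 0 0 40"

```text
t: 5.62
eef_pos: [0.4533, -0.2518, 0.1649]
tool_rot: [0.0, 0.997, -0.08, 0.0]
contact_force: [-0.8, -0.3, -3.5]
gripper_width: 0.598
grasp_force: 63.9
```

```bash
cat > m.py <<'E'
from h import *
M=[];F=[]
for i in range(5):
    o=bot.get_obs(); r=rot(o).inv(); M.append(r.apply(o["torque"])); F.append(o["contact_force"]); bot.read_camera("wrist")
print("tool M",np.round(np.mean(M,0),3),"sd",np.round(np.std(M,0),3),"F",np.round(np.mean(F,0),2))
import subprocess
E
python3 m.py; python3 plan.py
```

```text
tool M [-0.012  0.056 -0.006] sd [0.048 0.027 0.031] F [-0.37 -0.42 -3.15]
t 5.88 pos [ 0.4527 -0.2522  0.1654] yaw -0.1611 zax [ 0. -0. -1.] q [ 0.45  0.3  -0.08  1.99  0.03  0.85 -1.37] w 0.596 gf 63.9 F [ 0.19  0.85 -3.13] M [-0.053 -0.047 -0.03 ]
```

jog_arm --pt "0 -0.1 0 0 0 0 40" --pt "0 -0.25 0 0 0 0 40" --pt "0 -0.38 0 0 0 0 40" --pt "0 -0.38 0 0 0 0 40" --pt "0 -0.38 0 0 0 0 40" --pt "0 -0.25 0 0 0 0 40" --pt "0 -0.1 0 0 0 0 40" --pt "0 0 0 0 0 0 40" --pt "0 0 0 0 0 0 40" --pt "0 0 0 0 0 0 40"

```text
t: 7.12
eef_pos: [0.4534, -0.2521, 0.1659]
tool_rot: [0.0, 0.997, -0.08, -0.0]
contact_force: [0.2, -0.2, -2.5]
gripper_width: 0.601
grasp_force: 65.7
```

```bash
python3 m.py; python3 plan.py "(.454,-.252,.0165,-.16)"
```

```text
tool M [-0.015 -0.04  -0.014] sd [0.025 0.018 0.038] F [ 0.31 -0.44 -3.19]
t 7.38 pos [ 0.4539 -0.2518  0.165 ] yaw -0.1596 zax [-0.001  0.    -1.   ] q [ 0.46  0.3  -0.08  1.99  0.03  0.85 -1.38] w 0.596 gf 65.7 F [ 0.47 -0.38 -2.86] M [-0.011  0.052  0.018]
(0.454, -0.252, 0.0165, -0.16) turn [-0.0002  0.0007  0.0004] shift [  0.2   0.2 148.5]
```

The moment about tool y flips from +0.056 to -0.040 Nm. That matches the roughly ±0.053 Nm expected from the ball changing ends. I'll repeat it once to confirm.

jog_arm --pt "0 0.1 0 0 0 0 40" --pt "0 0.25 0 0 0 0 40" --pt "0 0.38 0 0 0 0 40" --pt "0 0.38 0 0 0 0 40" --pt "0 0.38 0 0 0 0 40" --pt "0 0.25 0 0 0 0 40" --pt "0 0.1 0 0 0 0 40" --pt "0 0 0 0 0 0 40" --pt "0 0 0 0 0 0 40" --pt "0 0 0 0 0 0 40"

```text
t: 8.62
eef_pos: [0.4535, -0.2519, 0.165]
tool_rot: [0.0, 0.997, -0.08, 0.0]
contact_force: [0.6, 0.1, -2.9]
gripper_width: 0.599
grasp_force: 66.6
```

```bash
python3 m.py;python3 m.py
```

```text
tool M [ 0.021  0.052 -0.026] sd [0.031 0.035 0.024] F [-0.18 -0.05 -3.44]
tool M [ 0.008  0.023 -0.005] sd [0.034 0.021 0.039] F [-0.56 -0.05 -3.05]
```

jog_arm --pt "0 -0.1 0 0 0 0 40" --pt "0 -0.25 0 0 0 0 40" --pt "0 -0.38 0 0 0 0 40" --pt "0 -0.38 0 0 0 0 40" --pt "0 -0.38 0 0 0 0 40" --pt "0 -0.25 0 0 0 0 40" --pt "0 -0.1 0 0 0 0 40" --pt "0 0 0 0 0 0 40" --pt "0 0 0 0 0 0 40" --pt "0 0 0 0 0 0 40"

```text
t: 10.38
eef_pos: [0.4534, -0.2521, 0.1659]
tool_rot: [0.0, 0.997, -0.08, -0.0]
contact_force: [0.1, -0.9, -3.0]
gripper_width: 0.604
grasp_force: 67.2
```

```bash
python3 m.py;python3 m.py; python3 plan.py "(.6925,-.097,.16,-.102)"
```

```text
tool M [ 0.012 -0.038  0.004] sd [0.024 0.018 0.03 ] F [ 0.02 -0.17 -3.32]
tool M [ 0.007 -0.051  0.002] sd [0.013 0.016 0.029] F [ 0.06  0.32 -2.85]
t 10.88 pos [ 0.4534 -0.2519  0.1651] yaw -0.1601 zax [-0.  0. -1.] q [ 0.45  0.3  -0.08  1.99  0.03  0.85 -1.37] w 0.602 gf 67.2 F [ 0.54 -0.17 -4.  ] M [ 0.016  0.039 -0.025]
(0.6925, -0.097, 0.16, -0.102) turn [-0.0001  0.0004 -0.0581] shift [ 211.3 -191.     5.1]
```

Repeat readings agree (+0.037 and -0.045 Nm), so this case rattles. I'll carry it to the tray.

jog_arm --pt "0 0 0 10 -9 0 40" --pt "0 0 -0.01 35 -32 1 40" --pt "0 0 -0.02 65 -59 2 40" --pt "0 0 -0.03 96 -87 3 40" --pt "0 0 -0.04 127 -115 4 40" --pt "0 0 -0.05 157 -142 5 40" --pt "0 0 -0.058 184 -166 5 40" --pt "0 0 -0.058 202 -183 5 40" --pt "0 0 -0.058 211 -191 5 40" --pt "0 0 -0.058 211 -191 5 40"

```text
t: 12.12
eef_pos: [0.6924, -0.0961, 0.1599]
tool_rot: [-0.0, 0.999, -0.051, -0.0]
contact_force: [-0.3, -0.3, -3.0]
gripper_width: 0.598
grasp_force: 67.1
```

jog_arm --pt "0 0 0 0 0 6 40" --pt "0 0 0 0 0 18 40" --pt "0 0 0 0 0 30 40" --pt "0 0 0 0 0 36 40" --pt "0 0 0 0 0 36 40" --pt "0 0 0 0 0 36 40"

```text
t: 12.88
eef_pos: [0.6925, -0.097, 0.1247]
tool_rot: [-0.0, 0.999, -0.051, 0.0]
contact_force: [0.3, -0.1, -2.8]
gripper_width: 0.599
grasp_force: 67.1
```

```bash
python3 m.py; python3 plan.py "(.6925,-.097,.1235,-.102)"; python3 - <<'E'
from fit import *
o=bot.get_obs(); cs=[bot.read_camera(n) for n in("scene","side")]
e=o["eef_pos"]; p=(e[0],e[1],-.102)
ims=[]
for c,(x,y) in zip(cs,((600,560),(600,330))):
    # outline of held case, drawn by lifting the box
    q=box(p,*C); q[:,2]+=e[2]-.0165
    im=draw(c,[((.6925,-.0973,-.102),T)]); k=(topix(c,q)+.5)*3
    for i in range(8):
        for j in range(i):
            if bin(i^j).count("1")==1: cv2.line(im,tuple(int(v) for v in k[i]),tuple(int(v) for v in k[j]),(255,0,255),1)
    ims.append(im[y:y+340,x:x+390])
cv2.imwrite("pics/end.png",np.hstack(ims))
E
```

```text
tool M [-0.019 -0.052  0.003] sd [0.027 0.024 0.02 ] F [ 0.3   0.08 -2.88]
t 13.12 pos [ 0.6923 -0.0971  0.1247] yaw -0.1022 zax [ 0.001 -0.    -1.   ] q [ 0.13  0.62 -0.12  1.57  0.08  0.95 -1.69] w 0.598 gf 67.1 F [-0.14  0.11 -1.94] M [-0.005 -0.006  0.023]
(0.6925, -0.097, 0.1235, -0.102) turn [-0.     -0.0006 -0.0002] shift [ 0.2 -0.1  1.2]
```

View pics/end.png

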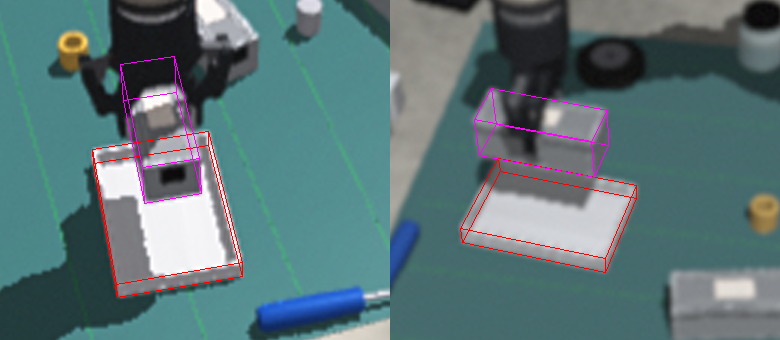

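The final view shows the held case's outline at (165,130) and (542,133) matching the prediction. It is level, centred and aligned over the tray, about 85 mm above the rim, and the other things are untouched.

```bash
python3 -c "
from station import bot
print(bot.hand_in())"
```

```text
the job is handed in; nothing more can be done
None
```

The job is handed in: the first case I shook (the one at y ≈ -0.25) rattles, and the arm holds it level and still over the middle of the tray, aligned with it and about 85 mm above the rim; I left the other two cases where they stood, unshaken.

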